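# Pick out the loaded target canister by its weight

## Robot

A 7-joint arm with a two-finger parallel gripper is mounted at the origin on the work surface. World frame = base frame: x ahead of the robot, y to its left, z up, the work surface at z = 0. Lengths are in m, angles in rad, forces in N, time in s.
With the tool pointing down it reaches from about 0.4 to 0.9 m from the base axis. Payload 5.6 kg.
Tool frame: the origin (TCP) lies at the very end of the fingers, on their centre line; the grasp point (between the pads) lies 19 mm behind it; z points along the fingers, y is the line along which they close (so a half turn about z gives the same grasp; the last joint's range is limited). The gripper opens to 92 mm and grips with 3 to 60 N. Pads are 20 mm wide; open, the fingers measure 128 mm over their backs; the gripper's body (75 mm by 189 mm) begins 69 mm behind the grasp point.
Start: joints at [1.307, 0.468, -0.012, 1.603, 0.006, 1.071, -0.056], TCP at [0.142, -0.634, 0.215] pointing down, gripper open.
Joint ranges: [-2.53, 2.53], [-0.31, 2.02], [-1.57, 1.55], [0.28, 2.44], [-1.29, 4.43], [0.15, 1.84], [-2.92, 2.92]. Speed limits (rad/s): [2.57, 2.57, 3.14, 3.14, 3.14, 3.14, 3.14].

## Interface

Orientations are given as [roll, pitch, yaw] about the fixed x, y, z axes, in that order (R = Rz(yaw) Ry(pitch) Rx(roll)).
In Python, from station import ctrl gives the robot as it stands.
- The arm moves only by the shell command python3 -m crank 'ROWS' [OPENING] [FORCE]. ROWS is JSON, a list of rows, each an object of numbers: "tx", "ty", "tz": the shift along the tool's x, y, z in mm; "twist": the turn about the tool's z in rad. In form: [{"tx": .., "ty": .., "tz": .., "twist": ..}, ...]. A call has 1 to 8 rows; each row is the pose to reach, as a shift and turn from the pose commanded when the call began, along the tool's axes at that moment; what a row does not reach only later rows make up. A row lasts 1/8 s, in which the tool goes at most 62.5 mm and 10.7 degrees, less where a joint would pass 70% of its speed; a pose out of reach is approached as far as the arm can. A call with a gripper value outside its range is refused whole. OPENING is the closure, from 0 (fully open) to 1 (shut), set as the call begins (- or left out, the last holds). The fingers move at their own pace and stop on an object; FORCE is the grip in N (left out, the last holds). Time passes only in rows, so rows that repeat a pose let the fingers close. It gives the time, the measured TCP pose, the force, the opening and the grip force at its end, in the units of the state.
- ctrl.observe(): the state, without advancing time (a new reading comes with each control period).
- ctrl.read_camera(name): name is "side" or "top" or "wrist"; returns the picture (400x640x3 uint8, red, green, blue); there is no depth.
- ctrl.get_calibration(name): a dict with "vertical_fov" (degrees; the focal length in pixels is half the picture's height over the tangent of half this angle, whatever the lens; pixels are square), "cx", "cy" (the principal point, pixels), "distortion" ([k1, k2, p1, p2, k3] as OpenCV has them; the pictures are not rectified), "extrinsics" (4x4, takes a point from camera to world coordinates). Camera axes: x right, y down, z forward; pixel columns grow to the right and rows downward; lengths in m; the calibration is good to about 2 mm. A picture is of the moment at which its call begins: read the wrist's pose just before it. get_calibration takes no time and is no camera call; for the wrist camera it gives the pose at the moment of the call.
- ctrl.hand_in(): hands the job in; it is judged then, once.
Trained networks look in the newest picture that a camera, given by its name, has taken for a name from the list of things; names that differ only in an ending like _2 or _b are one class to them, and where a whole thing is asked for, a point or a joint stands for the part that bears it (a point fixed in the world has none). Each returns a list of dicts, best first, with "conf" (0 to 1); they miss things now and then, are a little off and sometimes report something else, mostly with a low value. They report only what shows in the picture. A call takes as long as a camera call.
- ctrl.search_frame(camera, name): "bbox" ([left, top, width, height] in pixels, round what is visible of it).
- ctrl.outline_of(camera, name): "mask" (400x640 bool, what is visible of it) and "bbox" ([left, top, width, height] in pixels, round what is visible of it).
- ctrl.tip_of(camera, name): "centre" ([row, column] in pixels: a listed point, or the origin of a listed thing).
The state is a dict: "t": time; "joints": joint angles; "qd": joint speeds; "effort": joint torques, N m; "tool_pos": TCP position; "tcp_rot": TCP orientation; "contact_force": force on the tool from outside, world axes, zero at the start; "wrist_torque": the same for the moment, N m; "width": opening from 0.0 (shut) to 1.0 (fully open); "grip_force": force on a finger pad.
Only numpy, scipy, OpenCV 4.12 (cv2) and the standard library are available. Lean on these libraries where they do the work, as an engineer would, in place of code of your own. Each camera call takes 0.05 s, during which the arm holds its last target. There are 200 camera calls.

## Task

Of the two identical aluminium canisters with black lids, one holds the metal sputter target and the other only a light plastic blank. Lift to feel which is the heavy one, and stand that one gently, upright, inside the red loading tray; leave the light one standing upright on the bench outside the tray. Do not knock over the glass bottle.

Things in the scene. Friction and masses are not known exactly. Their poses are not given: they have to be found in the camera images.
- can_a_mid (a point): Lidded canister A: upright aluminium cylinder, 52 mm across, 72 mm tall including its flat black lid (the top 12 mm; the lid is fixed on and as wide as the can). It stands loose on the bench. This point is on its axis, half-way up (36 mm above its underside); z is up along the axis. The two canisters look exactly alike; one weighs 0.13 to 0.17 kg (plastic blank inside) and the other 0.59 to 0.75 kg (metal target inside), at random.
- can_b_mid (a point): Lidded canister B: upright aluminium cylinder, 52 mm across, 72 mm tall including its flat black lid (the top 12 mm; the lid is fixed on and as wide as the can). It stands loose on the bench. This point is on its axis, half-way up (36 mm above its underside); z is up along the axis. The two canisters look exactly alike; one weighs 0.13 to 0.17 kg (plastic blank inside) and the other 0.59 to 0.75 kg (metal target inside), at random.
- tray: Low open red tray fixed to the bench, 160 mm (its x) by 130 mm (its y) outside, walls 5 mm thick and 22 mm high, floor 5 mm thick. Origin at the centre of its underside, on the bench; z up.
- bottle: Bystander: round glass bottle with a blue cap and a paper label, 60 mm across, 150 mm tall, standing loose on the bench. Origin at the centre of its underside, z up.

How it is judged:
At the end, for the whole second after the job is handed in: The heavier canister (loading the tray with over 3.5 N) stands upright (10 degrees) on the tray floor, within 60 mm (tray x) and 45 mm (tray y) of its centre; the lighter one stands upright (10 degrees) on the bench, over 80 mm from the tray centre; the bottle stands (17 degrees) (((x of can_a_mid in the frame of tray between -0.06 and 0.06 m and y of can_a_mid in the frame of tray between -0.045 and 0.045 m and z of can_a_mid in the frame of tray between 0.03 and 0.052 m and angle between each of can_a_mid, can_b_mid's own z axis and vertical below 0.17 rad and height (world z) of can_b_mid between 0.028 and 0.0385 m and horizontal distance between can_b_mid and tray above 0.08 m) or (x of can_b_mid in the frame of tray between -0.06 and 0.06 m and y of can_b_mid in the frame of tray between -0.045 and 0.045 m and z of can_b_mid in the frame of tray between 0.03 and 0.052 m and angle between each of can_b_mid, can_a_mid's own z axis and vertical below 0.17 rad and height (world z) of can_a_mid between 0.028 and 0.0385 m and horizontal distance between can_a_mid and tray above 0.08 m)) and contact force between tray and anything else above 3.5 N and angle between bottle's own z axis and vertical below 0.3 rad); the robot touches nothing.
It fails at once if a canister was dropped from more than about 13 mm (falling at over 0.5 m/s, out of the fingers) ((linear speed of can_a above 0.5 m/s and contact force between the fingers and can_a below 0.2 N) or (linear speed of can_b above 0.5 m/s and contact force between the fingers and can_b below 0.2 N)).
It fails at once if the glass bottle was knocked over (angle between bottle's own z axis and vertical above 0.5 rad).
It also fails if it takes over 48 s, if anything falls off the work surface, if the arm or the gripper's body presses on something with over 40 N, if the wrist force passes 120 N, or if a joint passes its speed limit or range.

## Working session

There is one attempt and no reset: what is moved stays moved. The work goes in short steps, Python scripts to look and compute and a shell command to move; the robot and the scene stay as the last step left them, time stands still between calls to the robot, and variables do not carry over. Pictures are saved under pics/ and viewed, at most 10 in all, crops included, and the job is handed in when it is done.

```bash
mkdir -p pics; cat > h.py <<'E'
import numpy as np, cv2
from station import ctrl
def K(c):
    f=200/np.tan(np.radians(c["vertical_fov"])/2)
    return np.array([[f,0,c["cx"]],[0,f,c["cy"]],[0,0,1]])
def ray(cam,uv,z,c=None):
    c=c or ctrl.get_calibration(cam)
    p=cv2.undistortPoints(np.array([[uv]],float),K(c),np.array(c["distortion"],float))[0,0]
    E=np.array(c["extrinsics"]); d=E[:3,:3]@[p[0],p[1],1]; o=E[:3,3]
    return o+d*(z-o[2])/d[2]
E
python3 - <<'E'
from h import *
o=ctrl.observe(); print({k:np.round(v,3).tolist() for k,v in o.items()})
ims=[]
for cam in("top","side"):
    im=ctrl.read_camera(cam); cv2.imwrite(f"pics/{cam}0.png",im[:,:,::-1])
    for n,z in(("can_a_mid",.036),("tray",0),("bottle",0)):
        for d in ctrl.tip_of(cam,n)[:4]:
            r,c=d["centre"]; print(cam,n,round(d["conf"],2),np.round([c,r]),np.round(ray(cam,(c,r),z),3))
E
```

```text
{'t': 0.0, 'joints': [1.307, 0.468, -0.012, 1.604, 0.006, 1.071, -0.056], 'qd': [0.001, -0.002, -0.001, 0.002, -0.0, -0.0, -0.002], 'effort': [-0.0, -52.057, -0.013, -24.375, -0.057, 0.017, 0.0], 'tool_pos': [0.142, -0.634, 0.214], 'tcp_rot': [-3.14, 0.0, 0.221], 'contact_force': [0.715, -0.075, -0.192], 'wrist_torque': [0.012, -0.018, 0.088], 'grip_force': 0.0, 'width': 0.998}
top can_a_mid 0.77 [480. 266.] [ 0.486 -0.289  0.036]
top tray 0.66 [204. 237.] [0.537 0.288 0.   ]
top bottle 0.59 [416. 172.] [ 0.687 -0.169  0.   ]
side can_a_mid 0.95 [396. 149.] [ 0.476 -0.279  0.036]
side can_a_mid 0.71 [288. 327.] [0.522 0.314 0.036]
side tray 0.58 [287. 329.] [0.533 0.296 0.   ]
side bottle 0.95 [304. 170.] [ 0.681 -0.152  0.   ]
```

View pics/top0.png

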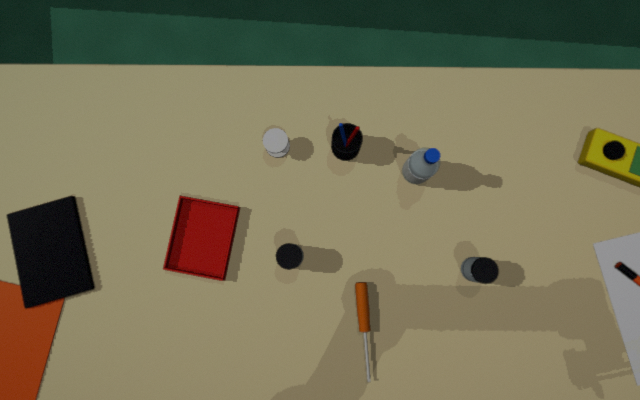

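View pics/side0.png

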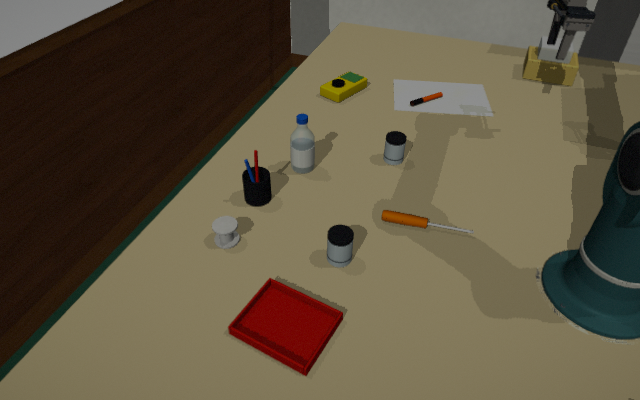

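The top view shows black can lids at about (484,270) and (289,256), the tray at (203,238) and the bottle at (422,166). In the side view the cans are at (396,148) and (340,246). Next I'll measure the lid centres and the tray's outline.

```bash
python3 - <<'E'
from h import *
im=cv2.imread("pics/top0.png"); s=cv2.imread("pics/side0.png")
for nm,I,cam,rois in(("lid",im,"top",[(484,270),(289,256)]),("lid",s,"side",[(396,139),(340,236)])):
    for u,v in rois:
        m=np.zeros(I.shape[:2],np.uint8); m[v-18:v+19,u-20:u+21]=(I.max(2)<55)[v-18:v+19,u-20:u+21]
        n,l,st,ce=cv2.connectedComponentsWithStats(m); k=1+st[1:,4].argmax()
        c=max(cv2.findContours((l==k).astype(np.uint8),0,1)[0],key=len)
        (x,y),r=cv2.minEnclosingCircle(c)
        print(cam,st[k],np.round((x,y,r),1),np.round(ray(cam,(x,y),.072 if cam=="top" else .066),4))
h=cv2.cvtColor(im,cv2.COLOR_BGR2HSV)
m=((h[...,0]<6)|(h[...,0]>174))&(h[...,1]>180)&(h[...,2]>50); m[:, :150]=0;m[:,260:]=0
c=max(cv2.findContours(m.astype(np.uint8),0,1)[0],key=len)
P=np.array([ray("top",p[0],.018)[:2] for p in c]).astype(np.float32)
print(cv2.minAreaRect(P)); 
E
```

```text
top [471 258  27  25 564] [484.  270.   13.9] [ 0.4795 -0.283   0.072 ]
top [276 244  27  25 542] [289.1 255.6  13.4] [0.5002 0.0965 0.072 ]
side [386 131  20  14 231] [395.5 138.   10. ] [ 0.481  -0.2834  0.066 ]
side [328 225  26  21 454] [340.4 235.   13. ] [0.5004 0.0996 0.066 ]
((0.5346084833145142, 0.2885738015174866), (0.13174429535865784, 0.15815827250480652), 80.4327392578125)
```

```bash
python3 -m crank '[{"tx":51,"ty":-34},{"tx":102,"ty":-67},{"tx":153,"ty":-101},{"tx":203,"ty":-134},{"tx":254,"ty":-168},{"tx":305,"ty":-201},{"tx":356,"ty":-235,"tz":30},{"tx":407,"ty":-268,"tz":55}]' 0 30; python3 -m crank '[{},{}]'
python3 - <<'E'
from h import *
im=ctrl.read_camera("wrist"); cv2.imwrite("pics/w1.png",im[:,:,::-1])
o=ctrl.observe(); print(o["t"],o["tool_pos"],o["tcp_rot"])
c=ctrl.get_calibration("wrist")
print([(round(d["conf"],2),d["centre"],ray("wrist",d["centre"][::-1],.036,c)) for d in ctrl.tip_of("wrist","can_a_mid")])
E
```

```text
0.45 [ 0.14229463 -0.63419261  0.21451019] [-3.14148996e+00  2.70200163e-05  2.20711378e-01]
[]$[0]: bad value
$[0]: bad value
```

```bash
python3 -m crank '[{"tx":51,"ty":-34,"tz":0,"twist":0},{"tx":102,"ty":-67,"tz":0,"twist":0},{"tx":153,"ty":-101,"tz":0,"twist":0},{"tx":203,"ty":-134,"tz":0,"twist":0},{"tx":254,"ty":-168,"tz":0,"twist":0},{"tx":305,"ty":-201,"tz":0,"twist":0},{"tx":356,"ty":-235,"tz":30,"twist":0},{"tx":407,"ty":-268,"tz":55,"twist":0}]' 0 30; python3 -m crank '[{"tx":0,"ty":0,"tz":0,"twist":0},{"tx":0,"ty":0,"tz":0,"twist":0}]'
python3 - <<'E'
from h import *
im=ctrl.read_camera("wrist"); cv2.imwrite("pics/w1b.png",im[:,:,::-1])
o=ctrl.observe(); print(o["t"],o["tool_pos"],o["tcp_rot"])
c=ctrl.get_calibration("wrist")
print([(round(d["conf"],2),d["centre"],ray("wrist",d["centre"][::-1],.036,c)) for d in ctrl.tip_of("wrist","can_a_mid")])
E
```

```text
t: 1.5
tool_pos: [0.4762, -0.2885, 0.1629]
tcp_rot: [3.14, -0.001, 0.22]
contact_force: [0.9, -1.4, 0.8]
width: 0.999
grip_force: 0.0
t: 1.75
tool_pos: [0.4747, -0.2901, 0.1631]
tcp_rot: [3.141, 0.001, 0.221]
contact_force: [-0.9, -0.7, 0.3]
width: 1.002
grip_force: 0.0
1.8 [ 0.47438238 -0.29097813  0.1634107 ] [3.14055101e+00 1.99681657e-04 2.18808506e-01]
[]
```

View pics/w1b.png

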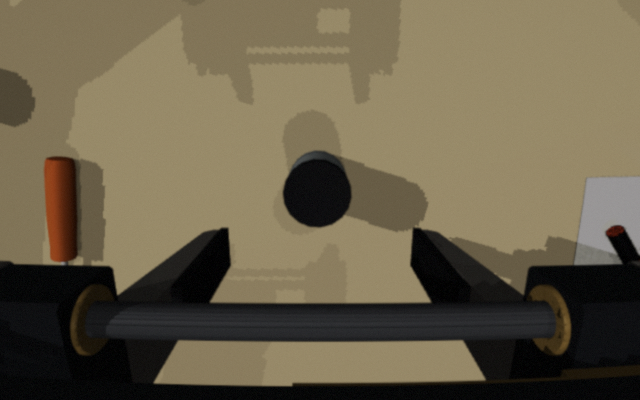

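The wrist view shows the lid disc centred at about (317,189), between the fingers.

```bash
cat >> h.py <<'E'
def go(x,y,z):
    o=ctrl.observe(); w=o["tcp_rot"][2]; d=np.array([x,y,z])-o["tool_pos"]
    return np.round(1000*np.array([d[0]*np.cos(w)+d[1]*np.sin(w), d[0]*np.sin(w)-d[1]*np.cos(w), -d[2]]),1)
E
python3 - <<'E'
from h import *
p=ray("wrist",(317,189),.072); print(p,go(p[0],p[1],.026))
E
```

```text
[ 0.48355073 -0.28770715  0.072     ] [  9.9  -1.6 137.6]
```

```bash
python3 -m crank '[{"tx":9,"ty":-3,"tz":20,"twist":0},{"tx":9,"ty":-3,"tz":55,"twist":0},{"tx":9,"ty":-3,"tz":90,"twist":0},{"tx":9,"ty":-3,"tz":120,"twist":0},{"tx":9,"ty":-3,"tz":137,"twist":0},{"tx":9,"ty":-3,"tz":137,"twist":0}]'; python3 -m crank '[{"tx":0,"ty":0,"tz":0,"twist":0},{"tx":0,"ty":0,"tz":0,"twist":0},{"tx":0,"ty":0,"tz":0,"twist":0},{"tx":0,"ty":0,"tz":0,"twist":0},{"tx":0,"ty":0,"tz":0,"twist":0},{"tx":0,"ty":0,"tz":0,"twist":0}]' 0.6 40
```

```text
t: 2.6
tool_pos: [0.4822, -0.2843, 0.0246]
tcp_rot: [-3.14, 0.002, 0.22]
contact_force: [-0.5, -0.6, -0.1]
width: 0.998
grip_force: 0.0
t: 3.35
tool_pos: [0.4836, -0.2852, 0.0265]
tcp_rot: [3.141, -0.001, 0.22]
contact_force: [0.2, -1.4, 3.8]
width: 0.56
grip_force: 40.0
```

Gripped at 0.56×92 = 52 mm. Now lift slowly and weigh it.

```bash
python3 -m crank '[{"tx":0,"ty":0,"tz":-5,"twist":0},{"tx":0,"ty":0,"tz":-12,"twist":0},{"tx":0,"ty":0,"tz":-20,"twist":0},{"tx":0,"ty":0,"tz":-20,"twist":0},{"tx":0,"ty":0,"tz":-20,"twist":0},{"tx":0,"ty":0,"tz":-20,"twist":0}]' ; for i in 1 2 3; do python3 -m crank '[{"tx":0,"ty":0,"tz":0,"twist":0}]' | grep -E 'tool_pos|contact|width'; done
python3 - <<'E'
from h import *
for i in range(3): ctrl.read_camera("wrist"); o=ctrl.observe(); print(o["contact_force"].round(2) if hasattr(o["contact_force"],'round') else o["contact_force"])
im=ctrl.read_camera("side"); cv2.imwrite("pics/s2.png",cv2.resize(im[80:260,260:480,::-1],None,fx=3,fy=3))
E
```

```text
t: 4.1
tool_pos: [0.4829, -0.2845, 0.0458]
tcp_rot: [-3.141, 0.0, 0.221]
contact_force: [-0.4, 0.7, -7.4]
width: 0.559
grip_force: 40.0
tool_pos: [0.483, -0.2845, 0.0458]
contact_force: [0.6, 0.4, -6.9]
width: 0.562
tool_pos: [0.4831, -0.2846, 0.0459]
contact_force: [0.6, 1.0, -7.5]
width: 0.56
tool_pos: [0.4831, -0.2846, 0.0459]
contact_force: [0.5, -0.5, -6.9]
width: 0.563
[-0.04  0.27 -6.75]
[-0.36  0.44 -8.34]
[-0.09 -0.92 -6.89]
```

View pics/s2.png

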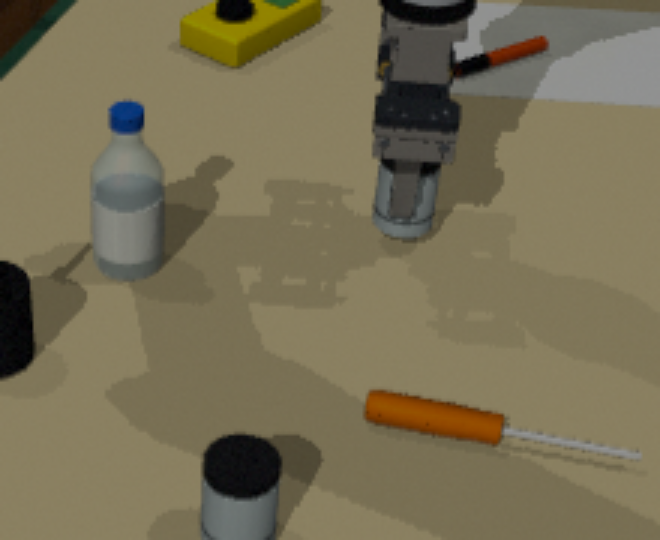

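The reading is about 7.1 N, or 0.72 kg, so this is the heavy canister. The picture shows it held upright and clear of the bench, with the bottle standing. Next I'll carry it to the tray.

```bash
python3 -m crank '[{"tx":0,"ty":0,"tz":-15,"twist":0},{"tx":0,"ty":0,"tz":-45,"twist":0},{"tx":0,"ty":0,"tz":-80,"twist":0},{"tx":0,"ty":0,"tz":-110,"twist":0},{"tx":8,"ty":-24,"tz":-120,"twist":0},{"tx":19,"ty":-60,"tz":-120,"twist":0},{"tx":31,"ty":-98,"tz":-120,"twist":0},{"tx":44,"ty":-137,"tz":-120,"twist":0}]' - 45
python3 -m crank '[{"tx":12,"ty":-39,"tz":0,"twist":0},{"tx":25,"ty":-78,"tz":0,"twist":0},{"tx":37,"ty":-117,"tz":0,"twist":0},{"tx":50,"ty":-156,"tz":0,"twist":0},{"tx":62,"ty":-195,"tz":0,"twist":0},{"tx":75,"ty":-234,"tz":0,"twist":0},{"tx":87,"ty":-273,"tz":0,"twist":0},{"tx":100,"ty":-312,"tz":0,"twist":0}]'
python3 -m crank '[{"tx":12,"ty":-39,"tz":0,"twist":0},{"tx":22,"ty":-70,"tz":0,"twist":0},{"tx":29,"ty":-90,"tz":0,"twist":0},{"tx":32,"ty":-99,"tz":0,"twist":0},{"tx":32,"ty":-99,"tz":0,"twist":0},{"tx":32,"ty":-99,"tz":0,"twist":0}]'
python3 - <<'E'
from h import *
print(go(.5345,.2885,.031))
E
```

```text
t: 5.68
tool_pos: [0.4961, -0.1402, 0.1672]
tcp_rot: [3.141, -0.001, 0.22]
contact_force: [-0.3, -0.0, -7.7]
width: 0.56
grip_force: 45.0
t: 6.68
tool_pos: [0.5255, 0.1861, 0.1672]
tcp_rot: [3.141, -0.001, 0.22]
contact_force: [1.3, 1.0, -6.8]
width: 0.56
grip_force: 45.0
t: 7.42
tool_pos: [0.5352, 0.2868, 0.1659]
tcp_rot: [3.14, 0.001, 0.219]
contact_force: [-0.2, 0.3, -7.8]
width: 0.561
grip_force: 45.0
[ -0.3  -1.8 134.9]
```

```bash
python3 -m crank '[{"tx":0,"ty":-2,"tz":20,"twist":0},{"tx":0,"ty":-2,"tz":45,"twist":0},{"tx":0,"ty":-2,"tz":70,"twist":0},{"tx":0,"ty":-2,"tz":95,"twist":0},{"tx":0,"ty":-2,"tz":115,"twist":0},{"tx":0,"ty":-2,"tz":125,"twist":0},{"tx":0,"ty":-2,"tz":128,"twist":0},{"tx":0,"ty":-2,"tz":128,"twist":0}]'
python3 -m crank '[{"tx":0,"ty":0,"tz":2,"twist":0},{"tx":0,"ty":0,"tz":4,"twist":0},{"tx":0,"ty":0,"tz":5,"twist":0},{"tx":0,"ty":0,"tz":5,"twist":0}]'
python3 - <<'E'
from h import *
im=ctrl.read_camera("side"); cv2.imwrite("pics/s3.png",cv2.resize(im[200:390,190:400,::-1],None,fx=3,fy=3))
E
```

```text
t: 8.43
tool_pos: [0.5349, 0.2909, 0.0384]
tcp_rot: [-3.141, -0.001, 0.221]
contact_force: [0.5, 0.4, -5.9]
width: 0.561
grip_force: 45.0
t: 8.93
tool_pos: [0.5344, 0.2906, 0.033]
tcp_rot: [3.142, 0.0, 0.221]
contact_force: [0.3, 0.0, -7.8]
width: 0.56
grip_force: 45.0
```

View pics/s3.png

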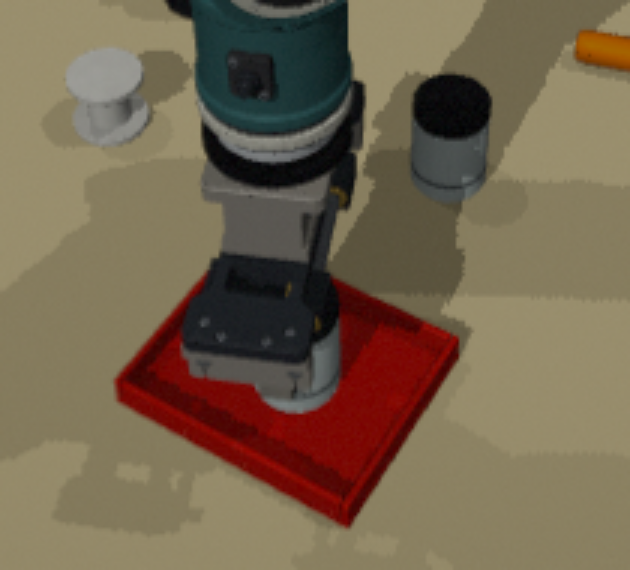

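The can is inside the tray, close to the floor and still carried at 7.8 N. I'll lower it by 1 mm steps.

```bash
for i in 1 2; do python3 -m crank '[{"tx":0,"ty":0,"tz":1,"twist":0},{"tx":0,"ty":0,"tz":1,"twist":0}]' | grep -E 'tool_pos|contact'; done
```

```text
tool_pos: [0.5344, 0.2905, 0.0319]
contact_force: [0.6, 0.8, -6.9]
tool_pos: [0.5345, 0.2906, 0.0315]
contact_force: [-2.5, -1.1, -0.1]
```

The tray is now carrying the load, so I'll release and retreat.

```bash
python3 -m crank '[{"tx":0,"ty":0,"tz":0,"twist":0},{"tx":0,"ty":0,"tz":0,"twist":0},{"tx":0,"ty":0,"tz":0,"twist":0},{"tx":0,"ty":0,"tz":0,"twist":0},{"tx":0,"ty":0,"tz":0,"twist":0}]' 0.2
python3 -m crank '[{"tx":0,"ty":0,"tz":-10,"twist":0},{"tx":0,"ty":0,"tz":-30,"twist":0},{"tx":0,"ty":0,"tz":-60,"twist":0},{"tx":0,"ty":0,"tz":-100,"twist":0},{"tx":0,"ty":0,"tz":-140,"twist":0},{"tx":-40,"ty":0,"tz":-160,"twist":0},{"tx":-80,"ty":0,"tz":-160,"twist":0},{"tx":-80,"ty":0,"tz":-160,"twist":0}]'
python3 - <<'E'
from h import *
im=ctrl.read_camera("side"); cv2.imwrite("pics/s4.png",im[:,:,::-1])
E
```

```text
t: 10.1
tool_pos: [0.5345, 0.2906, 0.031]
tcp_rot: [-3.142, -0.0, 0.221]
contact_force: [-0.4, -0.5, 0.1]
width: 0.799
grip_force: 0.0
t: 11.1
tool_pos: [0.4544, 0.273, 0.193]
tcp_rot: [3.141, -0.002, 0.223]
contact_force: [0.8, 0.4, -0.3]
width: 0.801
grip_force: 0.0
```

View pics/s4.png

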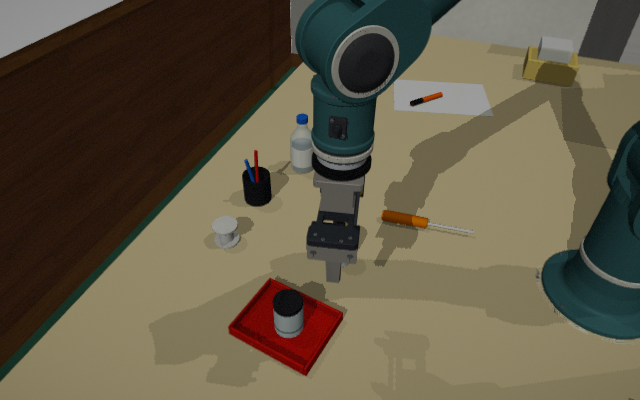

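The heavy can stands upright in the tray at about (288,313), and the bottle is still standing at (302,145). The other canister is hidden behind the gripper here; I haven't touched it, and it stood upright in the last picture. I'm handing the job in.

```bash
python3 -c "
from station import ctrl
print(ctrl.hand_in())"
```

```text
the job is handed in; nothing more can be done
None
```

I handed the job in at about 11 s: the heavy canister (about 0.72 kg) stands upright in the tray, the light one was never touched and the bottle is still standing; no verdict came back.

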